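# Start the gear drilling station: shut the tray, hold the drive tensioner in

## Task

The wooden gear is loaded in the drilling station. First push its tray fully shut; then push the sprung yellow tensioner arm by its red post back past the ratchet click, on to within a few millimetres of its end stop, where the orange idler meets the two rubber wheels, and finish still holding it there, because the ratchet alone lets it fall back and the drive stops. Leave everything else on the bench and on the machine where it is.

Things in the scene. Friction and masses are not known exactly. Their poses are not given: they have to be found in the camera images.
- machine: Drilling station, fixed: dark deck 270 x 400 x 12 mm, x -120..150, y -200..200 mm. Origin on the table; -x side faces the robot. Left (y 0..180, x -60..130 mm): navy housing, top 85 mm high, window in its front half, motor 72 mm across at (85, 55) rising to 187 mm. Right: tensioner arm, brass pawl slider at (-45..-107, -35), two rubber wheels 50 mm across, 58 mm high, at (44, -49), (64, -110) mm.
- tray (a joint): Sliding tray with the wooden gear, m: 0 = fully shut (hard stop); grows as it comes out to the machine's -x, at most 0.09. Stays where left; 2 N friction. Its centre line is at y 90 mm of the machine. Grey front panel 156 mm wide, 17 to 73 mm above the table; shut, its face is 68 mm to -x of the machine's origin, 8 mm in front of the housing.
- tray_handle (a point): Middle of the outer face of the dark ledge handle on the tray front: ledge 80 mm wide, 44 to 56 mm above the table, standing 14 mm out from the panel (82 mm to -x of the machine's origin when shut). Moves with the tray; its axes are the machine's. Push it to the machine's +x.
- tensioner (a joint): Angle of the yellow arm about its upright pivot, rad: 0 = sprung rest, forward; grows as the post is pushed to the machine's +x (counter-clockwise from above); stop at 0.62, idler at the wheels. A hub tooth lifts the brass pawl on the way; it clicks in at about 0.41, and if let go the arm falls back on it at about 0.40. Force at the post: 3 N at rest, 8 N at the stop, up to 5 N more at the tooth.
- pivot_axis (a point): Point on the arm's pivot axis, 54 mm above the table, at (-20, -35) mm in the machine's frame. Fixed place; its axes turn with the arm (its -y axis points along the arm to the post).
- post_top (a point): Centre of the top of the red upright post at the arm's end, 115 mm above the table. Round, 24 mm across, free to grip from 54 to 115 mm; 110 mm from the pivot axis. At joint value q it lies from the pivot at 110 mm x (sin(q-0.3), -cos(q-0.3)) in the machine's x and y. All else near it is below 62 mm.
- pawl (a joint): Travel of the brass pawl slider, m: 0 = dropped in, about 0.005 while the tooth lifts it.
- gear_a: Loose wooden gear, 82 mm across, 10 mm thick, lying on the table (left). Leave.
- gear_b: Loose wooden gear, 66 mm across, 10 mm thick, lying on the table (left). Leave.
- gear_c: Loose wooden gear, 58 mm across, 10 mm thick, lying on the housing's top at the back. Leave.
- brush: Hand brush lying on the table (right). Leave.
- driver: Screwdriver lying on the table (right). Leave.
- oil: White oil bottle, 48 mm across, 120 mm high, standing (left, back). Leave.
- mug: Blue cup, 72 mm across, 90 mm high, standing (right, back). Leave.
- goggles: Safety glasses on the table (left). Leave.

How it is judged:
By the outcome, as a careful person would: the job done as asked, in the order asked, and still so for the second after the job is handed in, while the arm keeps its last pose, push and grip.
It also fails if it takes over 43 s, if anything falls off the work surface, if the arm or the gripper's body presses on something with over 40 N, if the wrist force passes 120 N, or if a joint passes its speed limit or range.

## Robot

A 7-joint arm with a two-finger parallel gripper is mounted at the origin on the work surface. World frame = base frame: x ahead of the robot, y to its left, z up, the work surface at z = 0. Lengths are in m, angles in rad, forces in N, time in s.
With the tool pointing down it reaches from about 0.425 to 0.925 m from the base axis. Payload 6.8 kg.
Tool frame: the origin (TCP) lies at the very end of the fingers, on their centre line; the grasp point (between the pads) lies 19 mm behind it; x points along the fingers, y is the direction in which the jaws open and shut, and the axes are right-handed (so a half turn about x gives the same grasp; the last joint's range is limited). The gripper opens to 85 mm and grips with 20 to 120 N. Pads are 22 mm wide; open, the fingers measure 114 mm over their backs; the gripper's body (76 mm by 85 mm) begins 54 mm behind the grasp point. The pads swing forward as they close: fully open they stand 13 mm farther back than shut.
Start: joints at [1.07, 0.477, 0.022, 1.555, -0.011, 1.109, -0.083], TCP at [0.258, -0.624, 0.231] pointing down, gripper open.
Joint ranges: [-2.96, 2.96], [-0.34, 2.1], [-1.41, 1.46], [0.24, 2.44], [-1.37, 4.51], [0.17, 1.92], [-2.96, 2.96]. Speed limits (rad/s): [2.39, 2.39, 3.14, 3.14, 3.14, 3.14, 3.14].

## Interface

Orientations are given as a rotation vector (axis times angle).
In Python, from bench import get_obs, grab_frame, camera_info, hand_in gives the robot as it stands.
- The arm moves only by the tool apply_moves, never from a script. Its argument "series" is text: rows parted by semicolons, each of 7 numbers parted by spaces: the turn, a rotation vector about the tool's x, y, z in rad, then the shift along the tool's x, y, z in m, then the opening, from 0 (shut) to 1 (fully open). In form: wx wy wz tx ty tz hand; .... A call has 1 to 12 rows; each row is the pose to reach, as a shift and turn from the pose commanded when the call began, along the tool's axes at that moment; what a row does not reach only later rows make up. A row lasts 1/8 s, in which the tool goes at most 62.5 mm and 10.7 degrees, less where a joint would pass 70% of its speed; a pose out of reach is approached as far as the arm can. A call with a gripper value outside its range is refused whole. The fingers move at their own pace and stop on an object; "force" is the grip in N (left out, the last holds). Time passes only in rows, so rows that repeat a pose let the fingers close. It gives the time, the measured TCP pose, the force and the opening at its end, in the units of the state.
- get_obs(): the state, without advancing time (a new reading comes with each control period).
- grab_frame(name): name is "scene" or "side" or "wrist"; returns the picture (420x560x3 uint8, blue, green, red); there is no depth.
- camera_info(name): a dict with "fov_y" (degrees; the focal length in pixels is half the picture's height over the tangent of half this angle, whatever the lens; pixels are square), "cx", "cy" (the principal point, pixels), "rvec" (rotation vector, rad) and "tvec" (3), from world to camera coordinates, as OpenCV has them. Camera axes: x right, y down, z forward; pixel columns grow to the right and rows downward; lengths in m; the calibration is good to about 2 mm. A picture is of the moment at which its call begins: read the wrist's pose just before it. camera_info takes no time and is no camera call; for the wrist camera it gives the pose at the moment of the call.
- hand_in(): hands the job in, once; it reports no verdict.
The state is a dict: "clock": time; "joints": joint angles; "qvel": joint speeds; "tau": joint torques, N m; "tcp_pos": TCP position; "orientation": TCP orientation; "contact_force": force on the tool from outside, world axes, zero at the start; "moment": the same for the moment, N m; "grip_width": finger opening in m.
Only numpy, scipy, OpenCV 4.12 (cv2) and the standard library are available. Lean on these libraries where they do the work, as an engineer would, in place of code of your own. Each camera call takes 0.05 s, during which the arm holds its last target.

## Working session

There is one attempt and no reset: what is moved stays moved. The work goes in short steps, Python scripts to look and compute and a tool call to move; the robot and the scene stay as the last step left them, time stands still between calls to the robot, and variables do not carry over. Pictures are saved under pics/ and viewed, and the job is handed in when it is done.

Besides the shell and the picture viewer there is one more tool, called as name(argument=value, ...), one argument or row to a line, values as JSON. apply_moves: Moves the arm, as the interface text tells. Its arguments: {"type":"object","properties":{"series":{"type":"string"},"force":{"type":"number"}},"required":["series"]}

```bash
mkdir -p pics; ls; python3 - <<'E'
from bench import *
import cv2
print(get_obs())
for n in ["scene","side","wrist"]:
    print(n,camera_info(n)); cv2.imwrite(f"pics/{n}0.png",grab_frame(n))
E
```

```text
pics
{'clock': 0.0, 'joints': array([ 1.06991222,  0.4777869 ,  0.02232943,  1.55642864, -0.01150364,
        1.10928167, -0.08308133]), 'qvel': array([ 9.24021024e-04,  7.62468592e-04, -7.49928294e-05, -1.25745450e-03,
        1.13005677e-03, -1.19498120e-03, -6.07639804e-04]), 'tau': array([-9.20253515e-04, -5.96449864e+01,  1.60775967e+00, -2.81197500e+01,
        1.25712622e-02,  9.52205068e-03, -7.56697318e-06]), 'tcp_pos': array([ 0.25813913, -0.62306827,  0.23034399]), 'orientation': array([ 2.00611115,  0.40102762, -2.00706617]), 'contact_force': array([-0.47112794, -0.3053899 , -1.01885426]), 'moment': array([-0.01158799,  0.03784825, -0.02093166]), 'grip_width': 0.08545109836205454}
scene {'fov_y': 57.825298320044965, 'cx': 285.200722890773, 'cy': 209.01191414529018, 'rvec': array([ 2.26269133,  0.79227774, -0.32261898]), 'tvec': array([-0.43776907, -0.10678244,  1.54890043])}
side {'fov_y': 55.328300854568454, 'cx': 280.3476311420943, 'cy': 212.6612312222318, 'rvec': array([ 0.26235231, -2.81483758,  1.19380841]), 'tvec': array([0.49973359, 0.09341602, 1.1615097 ])}
wrist {'fov_y': 70.14797835035598, 'cx': 277.27798846937986, 'cy': 208.81409597137844, 'rvec': array([-2.39382269,  1.59619452,  0.25032807]), 'tvec': array([-0.67355735, -0.03967433,  0.38040324])}
```

View pics/scene0.png

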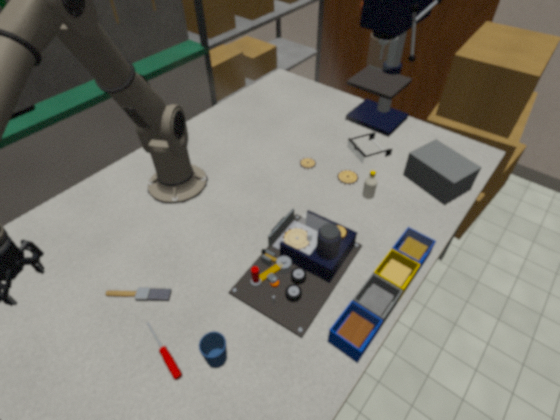

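View pics/side0.png

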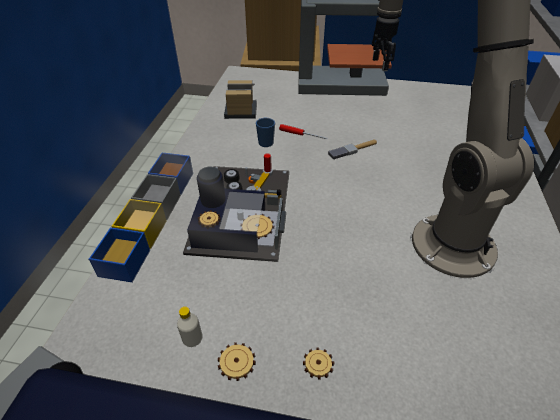

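View pics/wrist0.png

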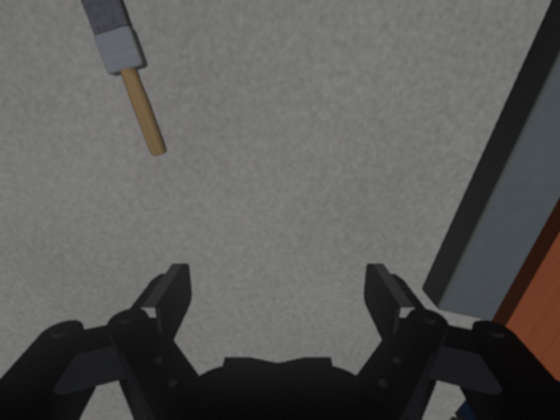

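The scene view shows the machine around (300,260) px with the tray part open. In the side view it spans about (190–290, 165–255), with the red post near (267,162). I'll zoom in on both.

```bash
python3 - <<'E'
import cv2
a=cv2.imread("pics/scene0.png")[195:335,220:370]; b=cv2.imread("pics/side0.png")[140:265,175:300]
cv2.imwrite("pics/s1.png",cv2.resize(a,None,fx=4,fy=4,interpolation=3)[:, :])
cv2.imwrite("pics/d1.png",cv2.resize(b,None,fx=4.5,fy=4.5,interpolation=3))
E
```

```text
(no output)
```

View pics/s1.png

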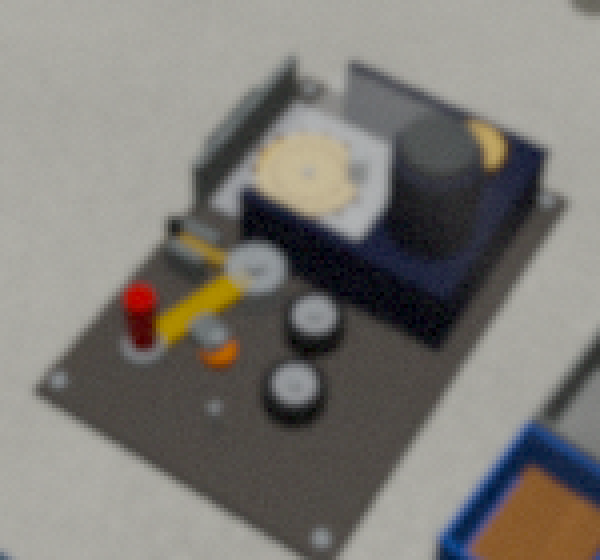

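View pics/d1.png

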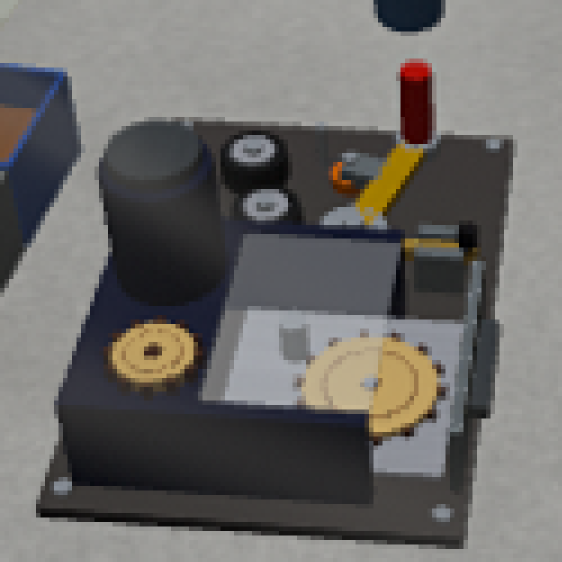

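```bash
cat > h.py <<'E'
import numpy as np,cv2
from bench import *
from scipy.spatial.transform import Rotation as R
def ray(name,p,ci=None):
    c=ci or camera_info(name); f=210/np.tan(np.radians(c['fov_y']/2))
    M=cv2.Rodrigues(c['rvec'])[0]; o=-M.T@c['tvec']
    d=M.T@np.array([(p[0]-c['cx'])/f,(p[1]-c['cy'])/f,1]); return o,d
def onz(name,p,z,ci=None):
    o,d=ray(name,p,ci); return o+d*(z-o[2])/d[2]
def proj(name,X,ci=None):
    c=ci or camera_info(name); f=210/np.tan(np.radians(c['fov_y']/2))
    q=cv2.Rodrigues(c['rvec'])[0]@X+c['tvec']; return np.array([c['cx']+f*q[0]/q[2],c['cy']+f*q[1]/q[2]])
def fit(A,B):
    A=np.array(A);B=np.array(B);a=A-A.mean(0);b=B-B.mean(0)
    th=np.arctan2((a[:,0]*b[:,1]-a[:,1]*b[:,0]).sum(),(a*b).sum())
    Rm=np.array([[np.cos(th),-np.sin(th)],[np.sin(th),np.cos(th)]]); t=B.mean(0)-Rm@A.mean(0)
    return th,t,np.linalg.norm((Rm@A.T).T+t-B,axis=1)
E
python3 - <<'E'
from h import *
S=[((37,390),-120,-200,12),((568,203),150,200,12),((315,303),44,-49,58),((294,380),64,-110,58),((350,65),-60,180,85),((545,155),130,180,85),((440,318),130,0,85),((245,195),-60,0,85)]
D=[((513,138),-120,-200,12),((190,120),150,-200,12),((38,515),150,200,12),((465,540),-120,200,12),((254,148),64,-110,58),((268,205),44,-49,58),((62,403),130,180,85),((372,415),-60,180,85),((402,235),-60,0,85)]
allA=[];allB=[]
for n,L,k,o in (("scene",S,4,(220,195)),("side",D,4.5,(175,140))):
    A=[(x/1e3,y/1e3) for _,x,y,z in L]; B=[onz(n,(p[0]/k+o[0],p[1]/k+o[1]),z/1e3)[:2] for p,x,y,z in L]
    th,t,r=fit(A,B); print(n,th,t,(r*1e3).round(1)); allA+=A;allB+=B
th,t,r=fit(allA,allB); print(th,t,(r*1e3).round(1))
Rm=np.array([[np.cos(th),-np.sin(th)],[np.sin(th),np.cos(th)]])
for n,p in (("scene",(140/4+220,293/4+195)),("side",(416/4.5+175,70/4.5+140))):
    P=onz(n,p,.115)[:2]; m=Rm.T@(P-t)*1e3; d=m-[-20,-35]; print("post",P,m,np.hypot(*d),"q",np.arctan2(d[0],-d[1])+.3)
for n,p in (("scene",(195/4+220,160/4+195)),("scene",(295/4+220,58/4+195)),("side",(480/4.5+175,265/4.5+140)),("side",(462/4.5+175,365/4.5+140))):
    P=onz(n,p,.073)[:2]; print("panel top",Rm.T@(P-t)*1e3)
E
```

```text
scene 0.08552630481054274 [ 0.62822162 -0.03542725] [ 6.7  3.  13.6  6.7  6.4  6.1 12.8  6.5]
side 0.08996423854147652 [ 0.61990369 -0.03072452] [ 4.8 12.5  6.2  2.   3.1  1.5  3.  10.8  5.8]
0.08737458200666577 [ 0.62380949 -0.0329415 ] [ 9.8  5.1  9.5  3.9 10.3  8.2 17.1  9.5  3.4 16.3 10.7  3.4  1.9  3.7
  5.5  8.9  7.1]
post [ 0.58642207 -0.17427012] [ -49.57762237 -137.52693655] 106.70805247468391 q 0.019139363952547006
post [ 0.58316677 -0.17368243] [ -52.76921591 -136.6574246 ] 106.8084897751334 q -0.01183271144817366
panel top [-111.30845349   16.87855198]
panel top [-105.73692365  161.39702592]
panel top [-113.55244126   18.44342383]
panel top [-111.3136762   112.51785084]
```

```bash
python3 - <<'E'
from h import *
o=get_obs(); T=R.from_rotvec(o['orientation']).as_matrix(); print(T.round(3))
c=camera_info('wrist'); M=cv2.Rodrigues(c['rvec'])[0]; C=-M.T@c['tvec']; print("cam",C,(T.T@(C-o['tcp_pos'])).round(3),"\ncam axes in tool\n",(T.T@M.T).round(3))
# desired: tool x down, tool y = +-machine y
th=.0874
for s in (1,-1):
  for k in (0,1):
    a=th+k*np.pi/2; y=s*np.array([-np.sin(a),np.cos(a),0]); x=np.array([0,0,-1.]); D=np.column_stack([x,y,np.cross(x,y)])
    print(s,k,R.from_matrix(T.T@D).as_rotvec().round(3))
print((T.T@(np.array([.50,-.06,.33])-o['tcp_pos'])).round(3))
E
```

```text
[[-0.001  0.383 -0.924]
 [ 0.001 -0.924 -0.383]
 [-1.    -0.001  0.   ]]
cam [ 0.33031503 -0.59328016  0.37287622] [-0.142 -0.    -0.078] 
cam axes in tool
 [[ 0.001 -0.302  0.953]
 [ 1.     0.002 -0.001]
 [-0.001  0.953  0.302]]
1 0 [-2.836e+00 -2.000e-03  0.000e+00]
1 1 [1.876e+00 1.000e-03 1.000e-03]
-1 0 [0.305 0.    0.001]
-1 1 [-1.265e+00 -1.000e-03  1.000e-03]
[-0.099 -0.428 -0.439]
```

apply_moves(
  series="0.305 0 0 -0.13 -0.391 -0.554 0;0.305 0 0 -0.13 -0.391 -0.554 0;0.305 0 0 -0.13 -0.391 -0.554 0;0.305 0 0 -0.13 -0.391 -0.554 0;0.305 0 0 -0.13 -0.391 -0.554 0;0.305 0 0 -0.13 -0.391 -0.554 0;0.305 0 0 -0.13 -0.391 -0.554 0;0.305 0 0 -0.13 -0.391 -0.554 0;0.305 0 0 -0.13 -0.391 -0.554 0;0.305 0 0 -0.13 -0.391 -0.554 0;0.305 0 0 -0.13 -0.391 -0.554 0;0.305 0 0 -0.13 -0.391 -0.554 0",
)

```text
clock: 1.65
tcp_pos: [0.6223, -0.0437, 0.3615]
orientation: [2.175, 0.109, -2.172]
contact_force: [-0.3, -0.9, -0.8]
grip_width: 0.0
```

```bash
python3 - <<'E'
from h import *
import pickle
o=get_obs(); print(o['joints'].round(3),o['tcp_pos'],np.abs(o['qvel']).max()); 
c=camera_info('wrist'); im=grab_frame('wrist'); pickle.dump(c,open('w1.pkl','wb')); cv2.imwrite('pics/w1.png',im)
cv2.imwrite('pics/w1b.png',cv2.resize(im,(800,600),interpolation=3))
E
```

```text
[ 0.147  0.316 -0.232  1.501  0.07   1.332 -1.564] [ 0.622297   -0.04367777  0.36147063] 0.07010734138350667
```

View pics/w1b.png

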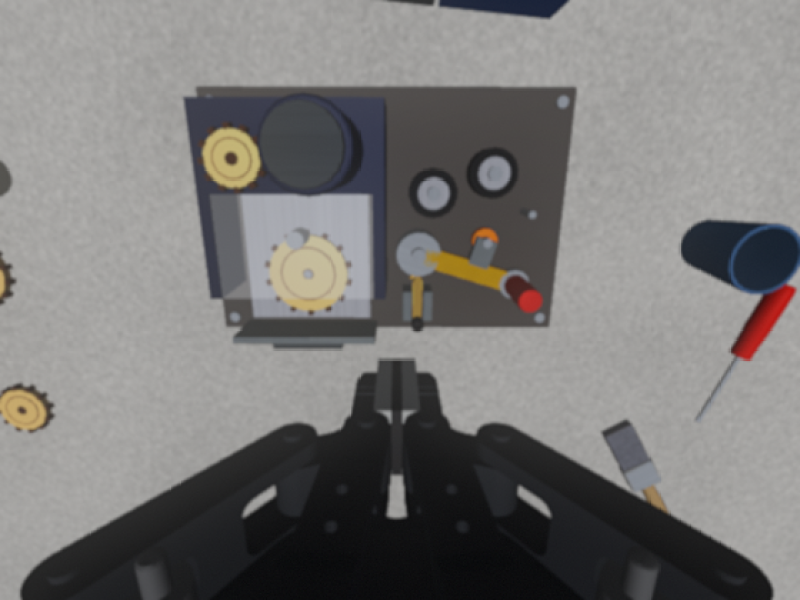

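The wrist view shows the deck corners (197,87), (577,88), (549,327) and (227,326), the wheels at (434,193) and (495,173), the post top at (530,301), and the tray panel top edge at about y≈337, all in the 800x600 picture.

```bash
python3 - <<'E'
from h import *
import pickle
c=pickle.load(open('w1.pkl','rb')); k=800/560
L=[((197,87),150,200,12),((577,88),150,-200,12),((549,327),-120,-200,12),((227,326),-120,200,12),((434,193),44,-49,58),((495,173),64,-110,58),((184,98),130,180,85),((385,98),130,0,85),((212,299),-60,180,85),((385,299),-60,0,85)]
A=[(x/1e3,y/1e3) for _,x,y,z in L]; B=[onz('wrist',np.array(p)/k,z/1e3,c)[:2] for p,x,y,z in L]
th,t,r=fit(A,B); print(th,t,(r*1e3).round(1))
Rm=np.array([[np.cos(th),-np.sin(th)],[np.sin(th),np.cos(th)]])
W=lambda x,y: Rm@[x/1e3,y/1e3]+t
m=lambda p,z:(Rm.T@(onz('wrist',np.array(p)/k,z,c)[:2]-t)*1e3).round(1)
P=m((530,301),.115); d=P-[-20,-35]; print("post",P,np.hypot(*d),np.arctan2(d[0],-d[1])+.3)
print("pivot",m((418,254),.06))
print("panel top front L,R",m((234,341),.073),m((376,342),.073)," ledge",m((274,347),.056),m((343,347),.056))
print("handle point if out 42:",W(-124,90),"post rest",W(-52.5,-140))
np.savez('pose.npz',th=th,t=t)
E
```

```text
0.0971470160875012 [ 0.62558075 -0.03118017] [1.9 1.9 2.  2.2 0.7 0.8 0.9 0.9 0.8 0.9]
post [ -51.9 -138.6] 108.40004612545144 0.001297595817605357
pivot [-17.8 -33.5]
panel top front L,R [-112.2  166.8] [-112.9   11.4]  ledge [-126.8  128.9] [-126.5   50.1]
handle point if out 42: [0.49343593 0.04636818] post rest [ 0.58690749 -0.17561227]
```

```bash
cat >> h.py <<'E'
def mach():
    d=np.load('pose.npz'); th=float(d['th']); return th,np.array([[np.cos(th),-np.sin(th)],[np.sin(th),np.cos(th)]]),d['t']
def plan(x,y,z,k=0,s=-1):
    th,Rm,t=mach(); o=get_obs(); T=R.from_rotvec(o['orientation']).as_matrix()
    w=np.r_[Rm@[x/1e3,y/1e3]+t,z/1e3]
    a=th+k*np.pi/2; yy=s*np.array([-np.sin(a),np.cos(a),0]); xx=np.array([0,0,-1.]); D=np.column_stack([xx,yy,np.cross(xx,yy)])
    print("world",w.round(4),"turn",R.from_matrix(T.T@D).as_rotvec().round(4),"shift",(T.T@(w-o['tcp_pos'])).round(4))
def where():
    th,Rm,t=mach(); o=get_obs(); T=R.from_rotvec(o['orientation']).as_matrix()
    print("mach",(Rm.T@(o['tcp_pos'][:2]-t)*1e3).round(1),o['tcp_pos'][2].round(4),"F mach",(Rm.T@o['contact_force'][:2]).round(1),"clk",o['clock'],"yaw",np.arctan2(T[1,2],T[0,2]).round(4), "j",o['joints'].round(2))
E
python3 - <<'E'
from h import *
where(); plan(-162,90,110); plan(-162,90,34)
E
```

```text
mach [ -5.8 -15.4] 0.361 F mach [0.2 0.1] clk 1.7 yaw -3.0486 j [ 0.15  0.32 -0.23  1.5   0.07  1.33 -1.56]
world [0.4556 0.0427 0.11  ] turn [-0.0042  0.      0.0011] shift [ 0.2511 -0.1045  0.1567]
world [0.4556 0.0427 0.034 ] turn [-0.0042  0.      0.0011] shift [ 0.3271 -0.1044  0.1567]
```

apply_moves(
  series="0 0 0 0.05 -0.104 0.157 0;0 0 0 0.05 -0.104 0.157 0;0 0 0 0.05 -0.104 0.157 0;0 0 0 0.1 -0.104 0.157 0;0 0 0 0.15 -0.104 0.157 0;0 0 0 0.2 -0.104 0.157 0;0 0 0 0.25 -0.104 0.157 0;0 0 0 0.29 -0.104 0.157 0;0 0 0 0.327 -0.104 0.157 0;0 0 0 0.327 -0.104 0.157 0;0 0 0 0.327 -0.104 0.157 0",
)

```text
clock: 3.08
tcp_pos: [0.4555, 0.0387, 0.0353]
orientation: [2.178, 0.094, -2.176]
contact_force: [0.2, 0.0, 0.4]
grip_width: 0.0001
```

```bash
python3 - <<'E'
from h import *
where(); im=grab_frame('wrist'); cv2.imwrite('pics/w2.png',im)
plan(-137.5,90,34); plan(-93,90,34)
E
```

```text
mach [-162.5   86. ] 0.0353 F mach [ 0.2 -0. ] clk 3.075 yaw -3.0551 j [-0.    0.45 -0.26  2.2   0.23  0.52 -1.92]
world [0.48   0.0451 0.034 ] turn [-0.0105 -0.0023 -0.0003] shift [ 0.0018 -0.004  -0.0244]
world [0.5243 0.0494 0.034 ] turn [-0.0105 -0.0023 -0.0003] shift [ 0.0019 -0.0044 -0.0689]
```

View pics/w2.png

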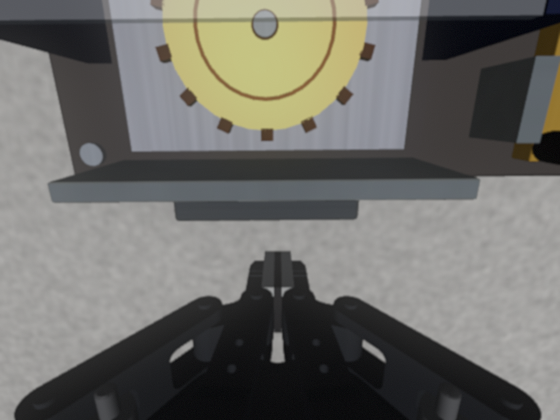

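The wrist picture shows the closed fingers at column 278, in front of the ledge (columns 175–358, row 205) and nearly centred on it. Next I push.

apply_moves(
  series="0 0 0 0 -0.004 -0.012 0;0 0 0 0 -0.004 -0.02 0;0 0 0 0 -0.004 -0.026 0;0 0 0 0 -0.004 -0.032 0;0 0 0 0 -0.004 -0.038 0;0 0 0 0 -0.004 -0.044 0;0 0 0 0 -0.004 -0.05 0;0 0 0 0 -0.004 -0.056 0;0 0 0 0 -0.004 -0.06 0;0 0 0 0 -0.004 -0.063 0;0 0 0 0 -0.004 -0.065 0",
)

```text
clock: 4.5
tcp_pos: [0.5195, 0.0492, 0.0343]
orientation: [2.176, 0.096, -2.177]
contact_force: [-2.0, 1.8, 0.0]
grip_width: 0.0001
```

```bash
python3 - <<'E'
from h import *
where()
E
```

```text
mach [-97.8  90.3] 0.0343 F mach [-1.8  2. ] clk 4.5 yaw -3.0538 j [-0.01  0.52 -0.25  2.05  0.22  0.59 -1.9 ]
```

apply_moves(
  series="0 0 0 0 0 -0.002 0;0 0 0 0 0 -0.004 0;0 0 0 0 0 -0.006 0;0 0 0 0 0 -0.007 0;0 0 0 0 0 -0.007 0",
)

```text
clock: 5.12
tcp_pos: [0.5245, 0.0496, 0.0341]
orientation: [2.172, 0.095, -2.18]
contact_force: [-7.2, 1.1, 5.6]
grip_width: 0.0001
```

```bash
python3 - <<'E'
from h import *
where()
E
```

```text
mach [-92.8  90.2] 0.0341 F mach [-7.   1.8] clk 5.125 yaw -3.0537 j [-0.01  0.53 -0.25  2.04  0.22  0.61 -1.9 ]
```

apply_moves(
  series="0 0 0 0 0 -0.002 0;0 0 0 0 0 -0.004 0;0 0 0 0 0 -0.004 0;0 0 0 0 0 -0.004 0",
)

```text
clock: 5.62
tcp_pos: [0.5245, 0.0494, 0.0335]
orientation: [2.163, 0.093, -2.187]
contact_force: [-17.7, 1.8, 14.0]
grip_width: 0.0002
```

```bash
python3 - <<'E'
from h import *
where(); cv2.imwrite('pics/side3.png',cv2.resize(grab_frame('side')[140:265,175:300],None,fx=4.5,fy=4.5,interpolation=3))
E
```

```text
mach [-92.8  90. ] 0.0335 F mach [-17.4   3.5] clk 5.625 yaw -3.0535 j [-0.01  0.53 -0.25  2.03  0.22  0.61 -1.9 ]
```

View pics/side3.png

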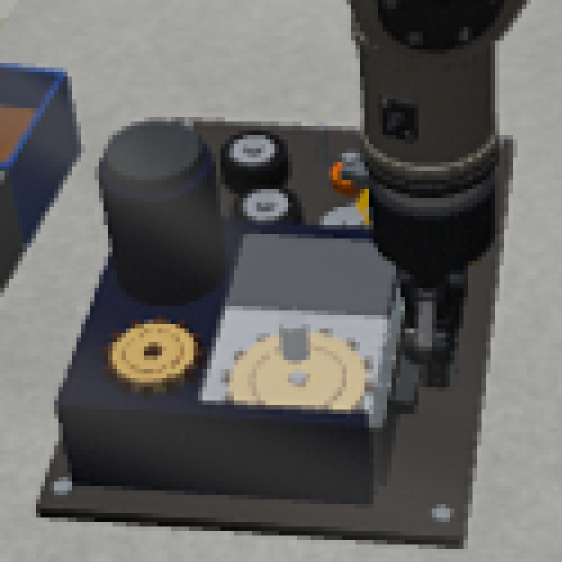

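The tray has stopped hard: the push rose to 17 N with no further motion at x −92.8, where −93 was expected. The picture shows the panel up against the housing. I'll retreat, lift, turn and go above the post.

apply_moves(
  series="0 0 0 0 0 0.01 0;0 0 0 0 0 0.035 0;0 0 0 -0.06 0 0.04 0;0 0 0 -0.12 0 0.04 0;0 0 0 -0.17 0 0.04 0.6;0 0 0 -0.17 0 0.04 0.6",
)

```text
clock: 6.42
tcp_pos: [0.4943, 0.0467, 0.209]
orientation: [2.189, 0.095, -2.165]
contact_force: [1.4, -0.1, -1.1]
grip_width: 0.0356
```

```bash
python3 - <<'E'
from h import *
where(); plan(-52.5,-140,180,1); cv2.imwrite('pics/side4.png',cv2.resize(grab_frame('side')[140:265,175:300],None,fx=4.5,fy=4.5,interpolation=3))
E
```

```text
mach [-123.1   90.3] 0.209 F mach [ 1.4 -0.2] clk 6.425 yaw -3.055 j [ 0.07  0.22 -0.33  1.99  0.09  0.93 -1.79]
world [ 0.5869 -0.1756  0.18  ] turn [-1.5813 -0.0086 -0.0089] shift [ 0.0298  0.2295 -0.0727]
```

View pics/side4.png

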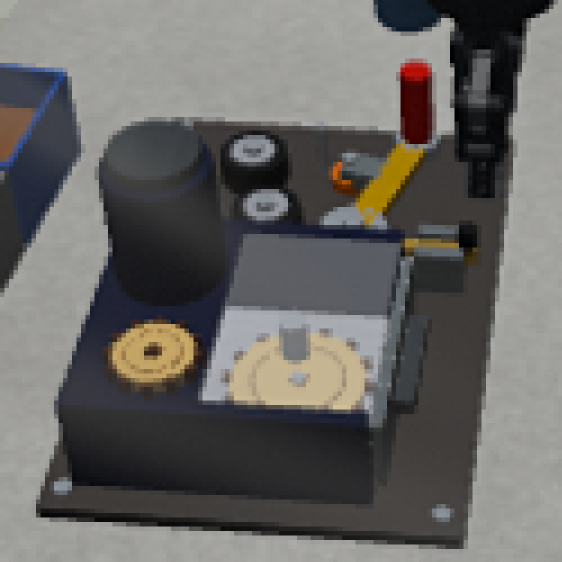

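The side view shows the tray panel shut against the housing after the retreat. Next is the move above the post.

apply_moves(
  series="-1.58 0 0 0.0 0.23 -0.073 0.6;-1.58 0 0 0.0 0.23 -0.073 0.6;-1.58 0 0 0.0 0.23 -0.073 0.6;-1.58 0 0 0.0 0.23 -0.073 0.6;-1.58 0 0 0.0 0.23 -0.073 0.6;-1.58 0 0 0.0 0.23 -0.073 0.6;-1.58 0 0 0.0 0.23 -0.073 0.6;-1.58 0 0 0.0 0.23 -0.073 0.6;-1.58 0 0 0.03 0.23 -0.073 0.6;-1.58 0 0 0.03 0.23 -0.073 0.6;-1.58 0 0 0.03 0.23 -0.073 0.6",
)

```text
clock: 7.85
tcp_pos: [0.5834, -0.1762, 0.1741]
orientation: [1.139, 1.253, -1.139]
contact_force: [-0.4, 0.6, 0.6]
grip_width: 0.0509
```

```bash
python3 - <<'E'
from h import *
where(); plan(-52.5,-140,80,1); cv2.imwrite('pics/w5.png',grab_frame('wrist'));print(get_obs()['grip_width'])
E
```

```text
mach [ -56.  -140.2] 0.1741 F mach [-0.3  0.7] clk 7.85 yaw -1.4761 j [ 0.56  0.47 -0.49  1.75  0.26  0.99  0.07]
world [ 0.5869 -0.1756  0.08  ] turn [-0.0025 -0.0003  0.0004] shift [ 0.0941  0.0035 -0.0002]
0.051012890521832374
```

View pics/w5.png

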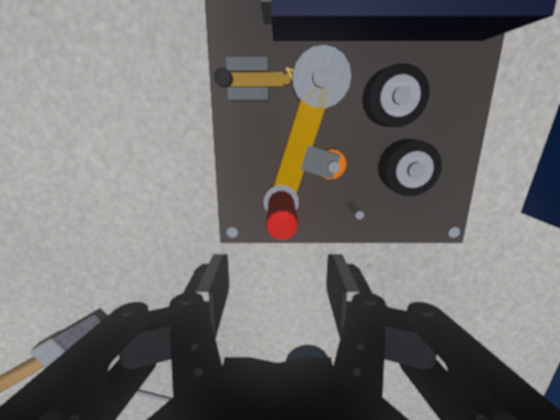

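The post top is at (282,222), between the fingers (centre column about 278). I'll lower and grip.

apply_moves(
  series="0 0 0 0.04 0.003 0 0.6;0 0 0 0.07 0.003 0 0.6;0 0 0 0.094 0.003 0 0.6;0 0 0 0.094 0.003 0 0.6;0 0 0 0.094 0.003 0 0.2;0 0 0 0.094 0.003 0 0.2;0 0 0 0.094 0.003 0 0.2;0 0 0 0.094 0.003 0 0.2",
  force=30,
)

```text
clock: 8.9
tcp_pos: [0.5871, -0.176, 0.082]
orientation: [1.138, 1.251, -1.137]
contact_force: [-2.8, 0.8, 6.6]
grip_width: 0.023
```

```bash
python3 - <<'E'
from h import *
where(); print(get_obs()['grip_width'])
E
```

```text
mach [ -52.3 -140.4] 0.082 F mach [-2.7  1.1] clk 8.9 yaw -1.4744 j [ 0.52  0.59 -0.45  1.8   0.33  0.82  0.01]
0.023010408256460703
```

apply_moves(
  series="0 0 0 0 0.005 0.0014 0.15;0 0 0 0 0.0106 0.0027 0.15;0 0 0 0 0.016 0.0036 0.15;0 0 0 0 0.0215 0.0044 0.15;0 0 0 0 0.027 0.0048 0.15;0 0 0 0 0.0325 0.0049 0.15;0 0 0 0 0.038 0.0048 0.15;0 0 0 0 0.0435 0.0044 0.15;0 0 0 0 0.049 0.0036 0.15;0 0 0 0 0.0544 0.0027 0.15;0 0 0 0 0.0544 0.0027 0.15",
)

```text
clock: 10.28
tcp_pos: [0.6395, -0.1791, 0.0819]
orientation: [1.134, 1.249, -1.145]
contact_force: [-6.8, -9.4, 9.1]
grip_width: 0.0233
```

```bash
python3 - <<'E'
from h import *
where(); print(get_obs()['grip_width']); cv2.imwrite('pics/w6.png',grab_frame('wrist'))
E
```

```text
mach [  -0.5 -148.6] 0.0819 F mach [-7.7 -8.7] clk 10.275 yaw -1.477 j [ 0.48  0.66 -0.43  1.67  0.34  0.89 -0.  ]
0.02327712592157769
```

View pics/w6.png

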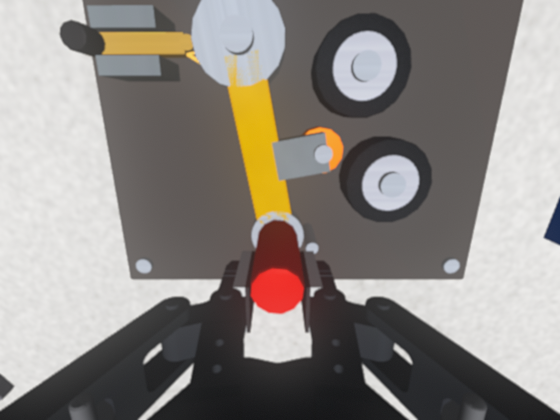

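The picture shows the post gripped at (277,285), the arm near q≈0.48 and the idler at (323,148) approaching the wheels. The lateral force suggests the post has rolled along the pad, so I'll turn the tool with the arm while I finish the push.

apply_moves(
  series="-0.13 0 0 0 0.003 -0.0008 0.15;-0.26 0 0 0 0.006 -0.0015 0.15;-0.39 0 0 0 0.009 -0.0022 0.15;-0.52 0 0 0 0.011 -0.003 0.15;-0.52 0 0 0 0.013 -0.003 0.15;-0.52 0 0 0 0.013 -0.003 0.15",
)

```text
clock: 11.08
tcp_pos: [0.652, -0.17, 0.0818]
orientation: [0.742, 1.441, -0.747]
contact_force: [-9.4, -1.8, 10.5]
grip_width: 0.0229
```

```bash
python3 - <<'E'
from h import *
where(); print(get_obs()['grip_width'],get_obs()['contact_force'])
E
```

```text
mach [  12.8 -140.7] 0.0818 F mach [-9.5 -0.8] clk 11.075 yaw -0.9548 j [ 0.54  0.7  -0.55  1.64  0.44  0.93  0.44]
0.02288781252780212 [-9.35005855 -1.75843893 10.45196874]
```

apply_moves(
  series="0 0 0 0 0.002 0.0004 0.15;0 0 0 0 0.004 0.0009 0.15;0 0 0 0 0.006 0.0013 0.15;0 0 0 0 0.006 0.0013 0.15;0 0 0 0 0.006 0.0013 0.15",
)

```text
clock: 11.7
tcp_pos: [0.6546, -0.1692, 0.0816]
orientation: [0.74, 1.445, -0.752]
contact_force: [-17.5, -3.1, 18.0]
grip_width: 0.0231
```

```bash
python3 - <<'E'
from h import *
where(); print(get_obs()['grip_width'],get_obs()['contact_force']); cv2.imwrite('pics/w7.png',grab_frame('wrist'))
cv2.imwrite('pics/side7.png',cv2.resize(grab_frame('side')[110:265,155:330],None,fx=3.8,fy=3.8,interpolation=3))
cv2.imwrite('pics/scene7.png',grab_frame('scene'))
where()
E
```

```text
mach [  15.5 -140.2] 0.0816 F mach [-17.7  -1.4] clk 11.7 yaw -0.956 j [ 0.53  0.7  -0.55  1.63  0.44  0.94  0.44]
0.023088673073315136 [-17.51806936  -3.12752318  18.0121417 ]
mach [  15.5 -140.2] 0.0816 F mach [-18.6  -1.9] clk 11.85 yaw -0.9559 j [ 0.53  0.7  -0.55  1.63  0.44  0.94  0.44]
```

View pics/w7.png

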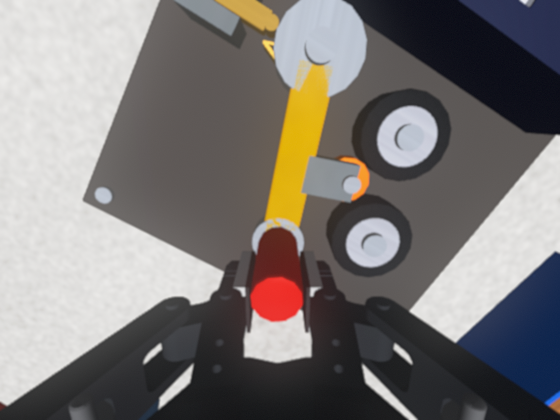

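View pics/side7.png

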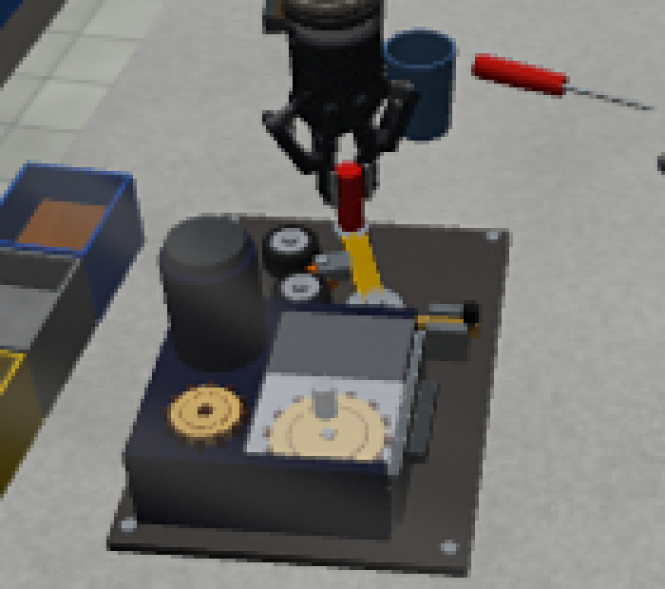

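View pics/scene7.png

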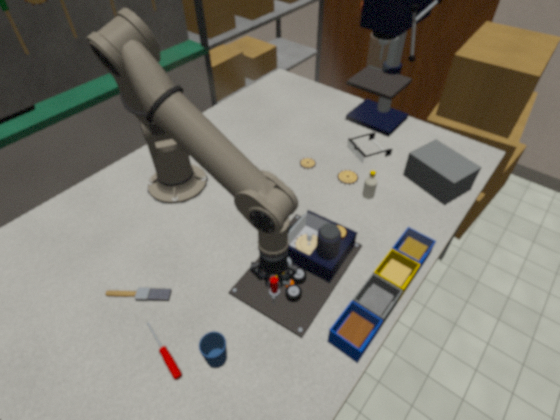

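The wrist view shows the orange idler (355,180) touching both wheels. The side view shows the tray still shut and nothing else moved. I'll hold briefly to confirm it is steady.

apply_moves(
  series="0 0 0 0 0 0 0.15;0 0 0 0 0 0 0.15;0 0 0 0 0 0 0.15;0 0 0 0 0 0 0.15;0 0 0 0 0 0 0.15;0 0 0 0 0 0 0.15",
)

```text
clock: 12.6
tcp_pos: [0.6547, -0.1693, 0.0816]
orientation: [0.74, 1.445, -0.752]
contact_force: [-18.5, -2.1, 16.8]
grip_width: 0.0227
```

```bash
python3 - <<'E'
from h import *
where(); print(get_obs()['contact_force'],hand_in())
E
```

```text
mach [  15.5 -140.3] 0.0816 F mach [-18.6  -0.3] clk 12.6 yaw -0.956 j [ 0.53  0.7  -0.55  1.63  0.44  0.94  0.44]
the job is handed in; nothing more can be done
[-18.47577489  -2.07898543  16.77558218] None
```

I pushed the tray shut first, then gripped the red post and pushed the tensioner past the click to its end stop. I handed in at 12.6 s with the arm still holding it there; hand-in gave no verdict.

- **Tray:** the push rose to 17 N with no further motion at the predicted shut position. Pictures after the retreat and at the end show the panel still against the housing.
- **Tensioner:** the fingers ended at x 15.5 mm in the machine's frame, against 14.6 mm predicted for the stop, which is within measuring error. The arm pushed back with a steady 18.6 N for the last 0.75 s. The orange idler can be seen touching both wheels.
- **Ratchet:** I did not see or measure the click itself. The arm went well past the 0.41 rad where it happens.
- **Post rolled in the grip:** about 6 mm along the pads midway, with a side force of up to 9 N. I turned the tool with the arm, and that force dropped to about 0 to 2 N.
- **Upward force:** about 17 N remained on the tool at the end. I did not find its cause; it was steady and well within limits.
- **Everything else:** none of the other things in the final pictures looked moved.

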